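# Put the single-cup coffee filter together on its beaker

### The arm

A 6-joint arm with a two-finger parallel gripper is mounted at the origin on a cart in front of the work surface, level with it; the furniture and walls round the work are solid. World frame = base frame: x ahead of the robot, y to its left, z up, the work surface at z = 0. Lengths are in m, angles in rad, forces in N, time in s.
With the tool pointing down it reaches from about 0.35 to 0.975 m from the base axis. Payload 7.1 kg.
Tool frame: the origin (TCP) lies midway between the tips of the shut fingers; the grasp point (between the pads) lies 19 mm behind it; z points along the fingers, x is the direction in which the jaws open and shut, and the axes are right-handed (so a half turn about z gives the same grasp; the last joint's range is limited). The gripper opens to 88 mm and grips with 3 to 60 N. Pads are 20 mm wide; open, the fingers measure 115 mm over their backs; the gripper's body (75 mm by 178 mm) begins 61 mm behind the grasp point.
Start: joints at [-1.315, 0.423, 1.63, -0, 1.089, -0.019], TCP at [0.17, -0.602, 0.223] pointing down, gripper open.
Joint ranges: [-3, 3], [-0.9, 2.11], [0.09, 2.58], [-1.31, 4.45], [0.11, 2.69], [-2.54, 2.54]. Speed limits (rad/s): [2.39, 2.39, 3.01, 3.14, 3.14, 3.14].

### API

Orientations are given as a unit quaternion [w, x, y, z].
In Python, from station import move_pose, movel, movej, command_gripper, wait, inverse_kinematics, read_camera, camera_info, MotionError, job_done, get_time, get_joint_pos, get_qvel, get_effort, get_tcp_pos, get_ee_rot, get_ft_force, get_ft_torque, get_grip_width gives the robot as it stands. Calls block until the motion is done:
- move_pose(position, orientation): joint-space move of the TCP to a pose.
- movel(position, frame=None, v=0.15, until_force=None): straight line of the TCP; frame=None keeps the orientation; v is the mean speed in m/s. With until_force (N) it stops when the force on the tool has changed by that much, and returns True; else False.
- movej(angles): joint-space move.
- command_gripper(opening): opening from 0.0 (shut) to 1.0 (fully open); the grip force is fixed at half the most; returns when the fingers have stopped.
- wait(seconds).
- inverse_kinematics(position, orientation): joint angles nearest the present ones, or None.
- read_camera(name): name is "scene" or "top" or "wrist"; returns the picture (480x640x3 uint8, red, green, blue); there is no depth.
- camera_info(name): a dict with "intrinsics" (3x3 intrinsics, pixels), "T" (4x4, takes a point from camera to world coordinates); the wrist camera has in their place "tool_from_camera" (4x4, takes a point from camera to tool coordinates, whose origin is the TCP and whose axes are the tool frame's). Camera axes: x right, y up, looking along -z (the intrinsics and any distortion apply to the point x, -y, -z); pixel columns grow to the right and rows downward; lengths in m; the calibration is good to about 2 mm. The wrist camera is an equidistant fisheye: a pixel r from the principal point sees the ray r / f radians off the axis. A picture is of the moment at which its call begins: read the wrist's pose just before it. camera_info takes no time and is no camera call.
A pose or a line that the arm cannot do raises MotionError and nothing moves.
- job_done(): hands the job in, once; it reports no verdict.
Readings, each from a call of its own:
- get_time(): time.
- get_joint_pos(): joint angles.
- get_qvel(): joint speeds.
- get_effort(): joint torques, N m.
- get_tcp_pos(): TCP position.
- get_ee_rot(): TCP orientation.
- get_ft_force(): force on the tool from outside, world axes, zero at the start.
- get_ft_torque(): the same for the moment, N m.
- get_grip_width(): opening from 0.0 (shut) to 1.0 (fully open).
Only numpy, scipy, OpenCV 4.12 (cv2) and the standard library are available. Lean on these libraries where they do the work, as an engineer would, in place of code of your own. Each camera call takes 0.05 s, during which the arm holds its last target. There are 200 camera calls.

### The job

Put the washed coffee drip filter back together where the saucer stands, working from the bottom up: first stand the small white beaker inside the ring in the middle of the saucer, then seat the steel filter on the beaker's mouth, then lay the press flat on the floor of the filter with its stem up, and last put the lid on the filter. Set each piece down gently rather than dropping it, and leave the mugs, the tin and the honey jar where they are.

Things in the scene. Friction and masses are not known exactly. Their poses are not given: they have to be found in the camera images.
- saucer: round white ceramic saucer, 124 mm across, 13 mm high, loose. Origin: centre of its underside, z up. Its middle floor is 5 mm above the origin, ringed by a ridge 56 mm across inside and 3 mm high; the beaker's foot stands on that floor inside the ridge
- beaker: small white ceramic beaker, no handle, open top, straight sides 64 mm across, 75 mm high, mouth 57 mm across inside, foot 50 mm across (drawn in below 13 mm height), 200 g. Origin: centre of the foot's underside, z up. Grip across the outside. On the saucer its origin is 5 mm above the saucer's
- filter: steel drip filter: open pot 64 mm across outside, 59 inside, on a flat brim 84 mm across, wire ear at own +y. Origin: centre of underside, z up. Tapered collar at z 0-6 mm (44 to 52 mm across) enters the beaker's mouth; brim z 6-9; inner floor z 10; pot's rim z 51. Seated, origin 69 mm above the beaker's. Grip the pot across the outside above the brim
- press: steel press: perforated disc 52 mm across, 3 mm thick, with an upright stem whose grip is 12 mm across from z 40 to 52 mm. Lies stem up. Origin: centre of the disc's underside, z up. In the filter its origin is 10 mm above the filter's, the grip ends 11 mm above the rim; the pot is only 59 mm wide inside, so open the fingers only a little to let go
- lid: steel domed lid, 75 mm across, lying knob up. Origin: centre of its skirt's underside, z up. Dome top z 23 mm; black knob 17 mm across at z 27-38. The skirt (70 mm across inside) goes over the outside of the filter's pot and a shoulder at z 6 rests on its rim: seated, the lid's origin is 45 mm above the filter's
- mug_spotted: bystander: white mug with dark spots and a handle, 82 x 117 mm, 91 mm high; leave alone. Origin: centre of the underside of its outline
- mug_purple: bystander: plain purple mug with a handle, 80 x 110 mm, 89 mm high; leave alone. Origin: centre of the underside of its outline
- tin: bystander: low food tin, 86 mm across, 40 mm high, standing among the pieces; leave alone. Origin: centre of its underside
- jar_honey: bystander: honey jar with a yellow lid, 58 mm across, 90 mm high, standing at the back; leave alone. Origin: centre of its underside
There are look-alikes about, which are no part of the job. Leave any purple look-alike of the lid alone.

How it is judged:
On the way, in this order (a step that is already met when the one before it is completed fails the run):
1. the beaker stands upright in the saucer's ring (horizontal distance between beaker and saucer below 0.006 m and z of beaker in the frame of saucer between 0.0032 and 0.0068 m and angle between beaker's own z axis and vertical below 0.06 rad), for 0.2 s.
2. the filter sits level on the beaker with its collar inside the mouth (horizontal distance between filter and beaker below 0.006 m and z of filter in the frame of beaker between 0.067 and 0.071 m and angle between filter's own z axis and vertical below 0.06 rad), for 0.2 s.
3. the press lies flat on the filter's floor (horizontal distance between press and filter below 0.006 m and z of press in the frame of filter between 0.0075 and 0.0125 m and angle between press's own z axis and vertical below 0.06 rad), for 0.2 s.
4. the lid sits level on the filter's rim (horizontal distance between lid and filter below 0.006 m and z of lid in the frame of filter between 0.0425 and 0.0475 m and angle between lid's own z axis and vertical below 0.06 rad), for 0.2 s.
At the end, for the whole second after the job is handed in: The beaker stands in the saucer's ring (centres within 6 mm, height within 1.8 mm of seated), the filter on the beaker (6 mm, 2 mm), the press on the filter's floor (6 mm, 2.5 mm) and the lid on the filter's rim (6 mm, 2.5 mm); each is upright within 0.06 rad and at rest (all of step 1 and all of step 2 and all of step 3 and all of step 4 and linear speed of each of beaker, filter, press, lid below 0.02 m/s); the robot touches nothing.
It fails at once if the beaker, filter, press or lid is dropped or knocked over (over 0.5 m/s out of the fingers, a fall of about 13 mm) ((linear speed of beaker above 0.5 m/s and contact force between the fingers and beaker below 0.01 N) or (linear speed of filter above 0.5 m/s and contact force between the fingers and filter below 0.01 N) or (linear speed of press above 0.5 m/s and contact force between the fingers and press below 0.01 N) or (linear speed of lid above 0.5 m/s and contact force between the fingers and lid below 0.01 N)).
It fails at once if a mug, the tin or the honey jar is moved by more than 25 mm (distance of any of mug_spotted, mug_purple, tin, jar_honey from where it was at the start of the episode above 0.025 m).
It also fails if it takes over 128 s, if anything falls off the work surface, if the arm or the gripper's body presses on something with over 40 N, if the wrist force passes 120 N, or if a joint passes its speed limit or range.

## Working session

There is one attempt and no reset: what is moved stays moved. The work goes in short steps, each a Python script; the robot and the scene stay as the last script left them, time stands still between calls to the robot, and variables do not carry over. Pictures are saved under pics/ and viewed, about 12 in all and at most 16, crops included, and the job is handed in when it is done.

```bash
mkdir -p pics; python3 - <<'E'
from station import *
import cv2,numpy as np
np.set_printoptions(precision=4,suppress=True)
for n in ("scene","top","wrist"):
    im=read_camera(n); cv2.imwrite(f"pics/{n}0.png",im[:,:,::-1])
    print(n,camera_info(n))
print(get_tcp_pos(),get_ee_rot(),get_time())
E
```

```text
scene {'intrinsics': array([[592.8428,   0.    , 321.7757],
       [  0.    , 592.8428, 228.9854],
       [  0.    ,   0.    ,   1.    ]]), 'T': array([[-0.5266,  0.3524, -0.7736, -0.5147],
       [-0.8501, -0.2258,  0.4758,  0.8189],
       [-0.007 ,  0.9082,  0.4185,  0.5917],
       [ 0.    ,  0.    ,  0.    ,  1.    ]])}
top {'intrinsics': array([[522.1399,   0.    , 309.3622],
       [  0.    , 522.1399, 236.8327],
       [  0.    ,   0.    ,   1.    ]]), 'T': array([[ 0.0112,  0.9932, -0.1155,  0.4071],
       [-0.9999,  0.0115,  0.002 ,  0.1781],
       [ 0.0034,  0.1155,  0.9933,  1.0992],
       [ 0.    ,  0.    ,  0.    ,  1.    ]])}
wrist {'intrinsics': array([[371.6483,   0.    , 319.2007],
       [  0.    , 371.6483, 233.0395],
       [  0.    ,   0.    ,   1.    ]]), 'tool_from_camera': array([[ 1.    ,  0.0013, -0.0003,  0.0021],
       [ 0.0012, -0.9629, -0.2697, -0.0737],
       [-0.0006,  0.2697, -0.963 , -0.1621],
       [ 0.    ,  0.    ,  0.    ,  1.    ]])}
[ 0.1695 -0.6011  0.2221] [-0.0004  0.7973 -0.6036 -0.0005] 0.15
```

View pics/top0.png

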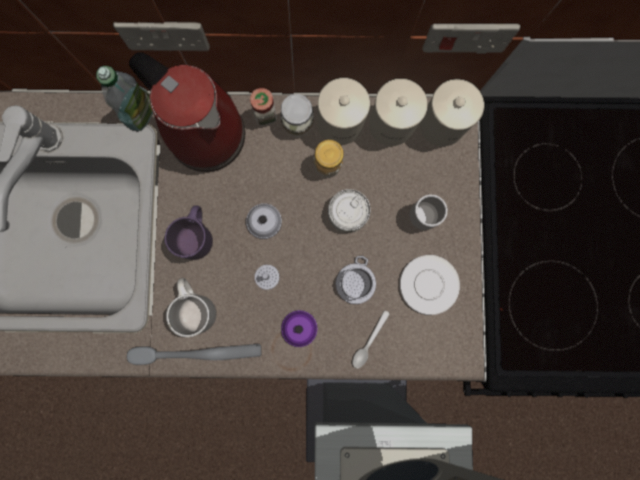

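View pics/scene0.png

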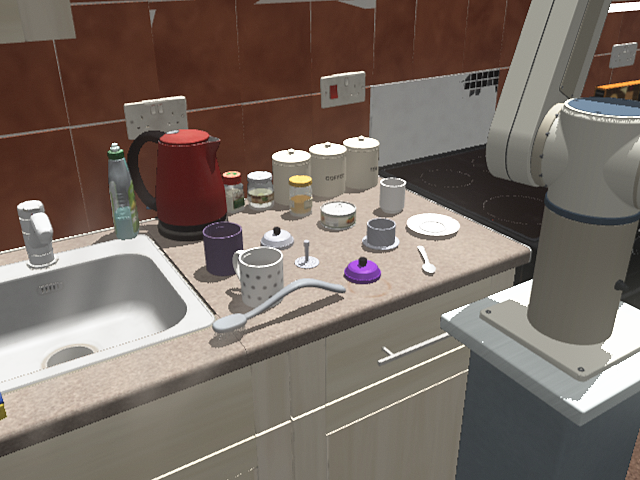

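Top view: beaker (431,211), saucer (430,285), filter (355,283), press (267,277), tin (349,211), honey jar (329,156), spotted mug (188,315), purple mug (186,238). There are two lid candidates, the steel dome at (264,221) and the purple one at (299,329). The steel one fits the description because the purple one is the look-alike to leave alone. I'll confirm it in an enlarged crop.

```bash
cat > h.py <<'E'
from station import *
import cv2,numpy as np
from scipy.spatial.transform import Rotation as R
np.set_printoptions(precision=4,suppress=True)
def rot(q): return R.from_quat([q[1],q[2],q[3],q[0]])
def quat(yaw):
    "tool down, jaw axis (tool x) at yaw in world"
    x,y,z,w=R.from_matrix(np.array([[np.cos(yaw),np.sin(yaw),0],[np.sin(yaw),-np.cos(yaw),0],[0,0,-1]])).as_quat()
    return [w,x,y,z]
def cam(n):
    "picture (BGR), camera-to-world T, K"
    i=camera_info(n)
    if n=="wrist":
        T=np.eye(4); T[:3,:3]=rot(get_ee_rot()).as_matrix(); T[:3,3]=get_tcp_pos(); T=T@i["tool_from_camera"]
    else: T=i["T"]
    return read_camera(n)[:,:,::-1].copy(),T,i["intrinsics"]
def rays(uv,T,K,fish):
    p=(np.atleast_2d(uv)-K[:2,2])/K[0,0]
    if fish:
        r=np.linalg.norm(p,axis=1)+1e-9
        d=np.c_[p[:,0]/r*np.sin(r),-p[:,1]/r*np.sin(r),-np.cos(r)]
    else: d=np.c_[p[:,0],-p[:,1],-np.ones(len(p))]
    return d@T[:3,:3].T
def onplane(uv,T,K,z,fish):
    d=rays(uv,T,K,fish); o=T[:3,3]
    return (o+d*((z-o[2])/d[:,2])[:,None])[:,:2]
def rect(im,T,K,c,z,half,fish,n=400):
    "picture resampled on plane z: metric map, up=+x, left=+y"
    g=np.linspace(half,-half,n); X,Y=np.meshgrid(c[0]+g,c[1]+g,indexing="ij")
    P=np.c_[X.ravel(),Y.ravel(),np.full(n*n,z)]-T[:3,3]; p=P@T[:3,:3]
    p=p*[1,-1,-1]
    if fish:
        r=np.linalg.norm(p[:,:2],axis=1); th=np.arctan2(r,p[:,2]); q=p[:,:2]/r[:,None]*th[:,None]
    else: q=p[:,:2]/p[:,2:]
    q=(q*K[0,0]+K[:2,2]).astype(np.float32).reshape(n,n,2)
    return cv2.remap(im,q[...,0],q[...,1],cv2.INTER_LINEAR)
E
python3 - <<'E'
from h import *
i=camera_info("top");T,K=i["T"],i["intrinsics"]
for n,uv,z in [("beaker",(431,211),.07),("saucer",(430,285),.008),("filter",(355,283),.05),("press",(267,277),.003),("lid",(264,221),.02),("tin",(349,211),.04),("purp",(299,329),.02),("jar",(329,154),.09),("mugs",(188,315),.09),("mugp",(186,238),.09)]:
    print(n,onplane(uv,T,K,z,False)[0])
im=cv2.imread("pics/top0.png")
cv2.imwrite("pics/crop1.png",cv2.resize(im[180:360,220:480],None,fx=3,fy=3,interpolation=cv2.INTER_CUBIC))
E
```

```text
beaker [ 0.5815 -0.0664]
saucer [ 0.4359 -0.0766]
filter [0.437  0.0835]
press [0.4488 0.2636]
lid [0.5647 0.2709]
tin [0.5846 0.0951]
purp [0.3432 0.1949]
jar [0.6902 0.1389]
mugs [0.3714 0.4062]
mugp [0.5194 0.4158]
```

View pics/crop1.png

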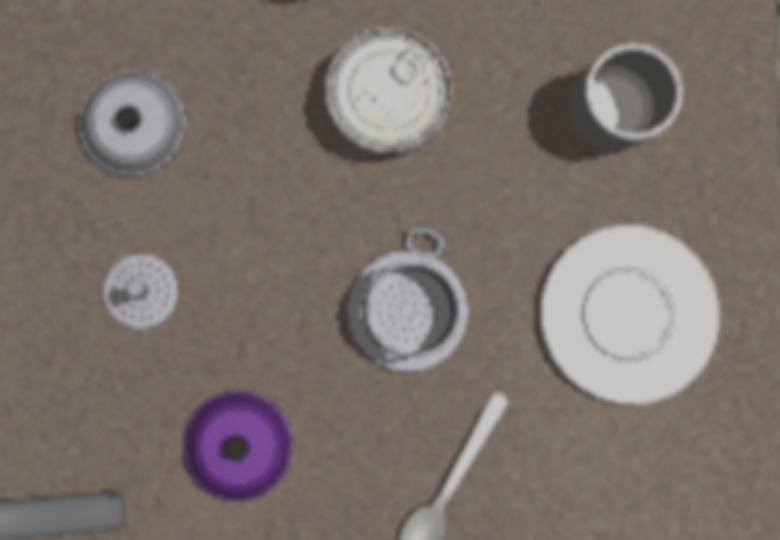

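The crop confirms it: the steel dome with the black knob is at crop (130,122), and the purple one at (237,446) is the look-alike. Next I'll take one wrist tour over the five pieces, resampled to metric plates.

```bash
cat > tour.py <<'E'
from h import *
S={"saucer":(.436,-.077,.013,.075),"beaker":(.5815,-.0664,.075,.05),"filter":(.437,.0835,.051,.05),"press":(.4488,.2636,.003,.05),"lid":(.5647,.2709,.006,.05)}
tiles=[]
for n,(x,y,z,h) in S.items():
    move_pose([x-.03,y,.20],quat(np.pi/2))
    wait(.2)
    im,T,K=cam("wrist"); cv2.imwrite(f"pics/w_{n}.png",im); np.savez(f"w_{n}.npz",T=T,K=K)
    r=rect(im,T,K,(x,y),z,h,True,260)
    for k in range(0,261,26): 
        cv2.line(r,(k,0),(k,259),(0,255,255) if k==130 else (90,160,90),1); cv2.line(r,(0,k),(259,k),(0,255,255) if k==130 else (90,160,90),1)
    tiles.append(r)
tiles.append(cv2.resize(im,(260,195))); tiles[-1]=cv2.copyMakeBorder(tiles[-1],0,65,0,0,0)
cv2.imwrite("pics/tour.png",np.vstack([np.hstack(tiles[:3]),np.hstack(tiles[3:])]))
print(get_time(),get_ft_force(),get_joint_pos())
E
python3 tour.py
```

```text
6.225 [1.3488 0.932  0.4865] [ 0.4498  0.411   1.7079  0.0001  1.0231 -1.1216]
```

View pics/tour.png

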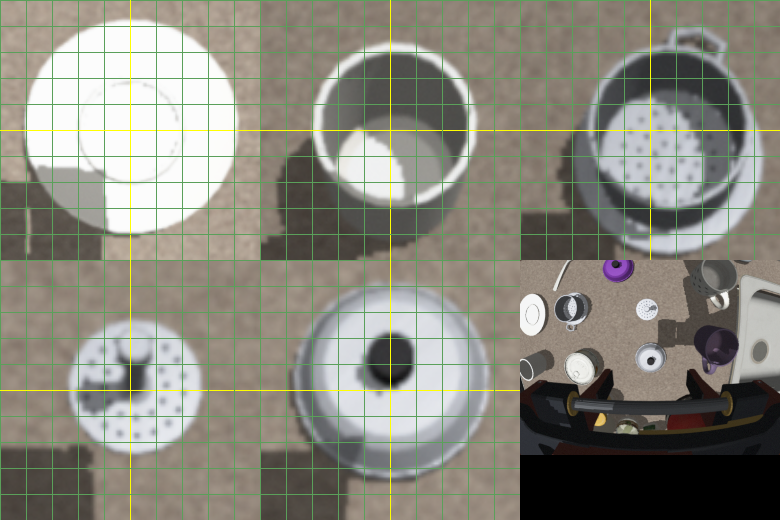

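Plates (yellow cross = prior): the beaker, filter, press and lid are offset by (dx,dy) ≈ (+1.7,-1.9), (+1,-6.7), (+1.2,-2.1) and (+3.5,-0.4) mm. The saucer's rim reads +2 mm in x and its ring about 0, so I'll refit both by contour and then pick up the beaker.

```bash
cat >> h.py <<'E'
Q=quat(np.pi/2)
def pick(x,y,z,opening=1.0,top=.2):
    move_pose([x,y,top],Q); command_gripper(opening)
    movel([x,y,z+.03],v=.15)
    hit=movel([x,y,z],v=.05,until_force=8); command_gripper(0)
    print("pick hit",hit,get_tcp_pos(),"width mm",get_grip_width()*88)
    movel([x,y,top],v=.12); print("lifted width",get_grip_width()*88,"F",get_ft_force(),"t",get_time())
E
python3 - <<'E'
from h import *
im=cv2.imread("pics/w_saucer.png");d=np.load("w_saucer.npz");c=(.436,-.077)
for z,rng in ((.013,(58,66)),(.008,(26,32))):
    g=cv2.cvtColor(rect(im,d["T"],d["K"],c,z,.075,True,600),cv2.COLOR_BGR2GRAY)  # 4 px/mm
    e=cv2.Canny(g,20,60) if z<.01 else cv2.Canny(g,100,200)
    p=np.argwhere(e)[:,::-1].astype(np.float32); c0=np.array([300.,294.])
    for _ in range(6):
        r=np.linalg.norm(p-c0,axis=1)/4; q=p[(r>rng[0])&(r<rng[1])]
        A=np.c_[q,np.ones(len(q))]; s=np.linalg.lstsq(A,(q**2).sum(1),rcond=None)[0]; c0=s[:2]/2
    print(z,len(q),"centre",c[0]+(299.5-c0[1])/4000,c[1]+(299.5-c0[0])/4000,"rad",np.sqrt(s[2]+c0@c0)/4)
pick(.5832,-.0683,.035)
E
```

```text
0.013 44 centre 0.4224814180002708 -0.02794058242878015 rad 9.82855495147479
0.008 619 centre 0.4357982694928001 -0.0766348447024154 rad 29.32224441751196
pick hit False [ 0.5834 -0.0683  0.0352] width mm 63.51310245253055
lifted width 63.38480419538739 F [-0.0792 -0.4999 -1.9641] t 11.5667
```

```bash
python3 - <<'E'
from h import *
im=cv2.imread("pics/w_saucer.png");d=np.load("w_saucer.npz");c=(.436,-.077)
def mask(g):
    cn=max(cv2.findContours((g>225).astype(np.uint8),0,1)[0],key=cv2.contourArea)
    return cv2.fitEllipse(cv2.convexHull(cn)) # lower left is shaded
for z in (.013,.011):
    g=cv2.cvtColor(rect(im,d["T"],d["K"],c,z,.075,True,600),cv2.COLOR_BGR2GRAY)
    e=mask(g); print("wrist rim",z,c[0]+(299.5-e[0][1])/4000,c[1]+(299.5-e[0][0])/4000,np.array(e[1])/4)
i=camera_info("top"); t=cv2.imread("pics/top0.png")
for z in (.013,):
    g=cv2.cvtColor(rect(t,i["T"],i["intrinsics"],c,z,.075,False,600),cv2.COLOR_BGR2GRAY)
    e=cv2.fitEllipse(cv2.convexHull(max(cv2.findContours((g>160).astype(np.uint8),0,1)[0],key=cv2.contourArea)))
    print("top rim",z,c[0]+(299.5-e[0][1])/4000,c[1]+(299.5-e[0][0])/4000,np.array(e[1])/4)
# go above the saucer and look
move_pose([.437,-.077,.2],Q); movel([.437,-.077,.06],v=.12); wait(.2)
im,T,K=cam("wrist"); cv2.imwrite("pics/w_bk.png",im)
E
```

```text
wrist rim 0.013 0.4381650695800781 -0.07798807525634766 [122.1198 122.7963]
wrist rim 0.011 0.4387787704467773 -0.0780200424194336 [122.7492 123.4764]
top rim 0.013 0.4374673843383789 -0.07518138122558593 [121.6385 122.2257]
```

View pics/w_bk.png

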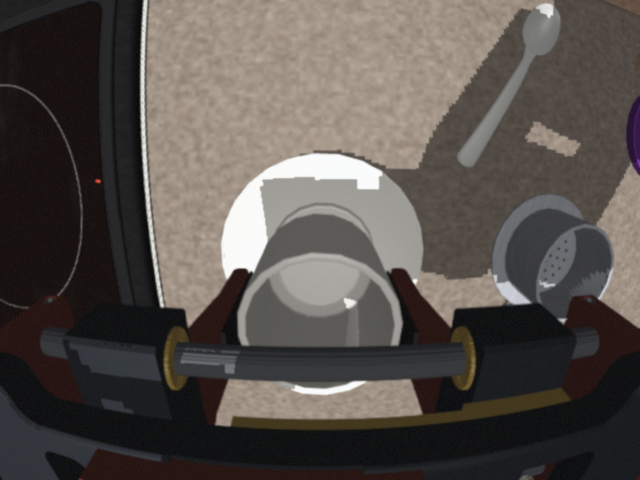

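The beaker is held upright with its mouth centred near (321,310), and the saucer's ring shows just behind it at (320,205). I'm lowering onto the middle of the rim and ring estimates.

```bash
python3 - <<'E'
from h import *
i=camera_info("wrist");T=np.eye(4);T[:3,:3]=rot(get_ee_rot()).as_matrix();T[:3,3]=get_tcp_pos();T=T@i["tool_from_camera"];K=i["intrinsics"]
print("rim near",onplane((321,252),T,K,.1,True),"sides",onplane([(238,322),(403,322)],T,K,.1,True), "saucer near edge",onplane([(321,152),(221,247),(423,247)],T,K,.013,True))
x,y=.437,-.077
movel([x,y,.046],v=.1)
hit=movel([x,y,.037],v=.02,until_force=3)
print(hit,get_tcp_pos(),get_ft_force())
E
```

```text
rim near [[ 0.4054 -0.0785]] sides [[ 0.4338 -0.1102]
 [ 0.4338 -0.0472]] saucer near edge [[ 0.3758 -0.0782]
 [ 0.4316 -0.1388]
 [ 0.4318 -0.0162]]
True [ 0.4374 -0.0771  0.04  ] [ 0.5676 -0.3248  1.5082]
```

The stop came at z 0.040, which is exactly the seated height. I'll release, look, measure the mouth and pick the filter.

```bash
cat >> h.py <<'E'
def plate(name,c,z,half,x0=None):
    "wrist picture from a standing hover, metric plate with grid"
    wait(.2); im,T,K=cam("wrist"); np.savez(f"w_{name}.npz",T=T,K=K); cv2.imwrite(f"pics/w_{name}.png",im)
    r=rect(im,T,K,c,z,half,True,400)
    for k in range(0,401,40):
        cv2.line(r,(k,0),(k,399),(0,255,255) if k==200 else (90,160,90),1); cv2.line(r,(0,k),(399,k),(0,255,255) if k==200 else (90,160,90),1)
    return r
E
python3 - <<'E'
from h import *
command_gripper(1.0); movel([.437,-.077,.14],v=.12); move_pose([.407,-.077,.24],Q)
a=plate("bk2",(.437,-.077),.08,.05)
pick(.438,.0768,.016)
move_pose([.437,-.077,.24],Q)
b=plate("fl",(.437,-.077),.08,.08)
im=cv2.imread("pics/w_fl.png")
cv2.imwrite("pics/m1.png",np.hstack([a,cv2.resize(im[120:440,120:520],(400,400*320//400))[:400] if 0 else cv2.copyMakeBorder(im[120:440,120:520],0,80,0,0,0)]))
E
```

```text
pick hit False [0.4382 0.0768 0.0162] width mm 64.55045270256933
lifted width 64.2046674083253 F [ 0.5855 -0.0728 -1.962 ] t 21.7667
```

View pics/m1.png

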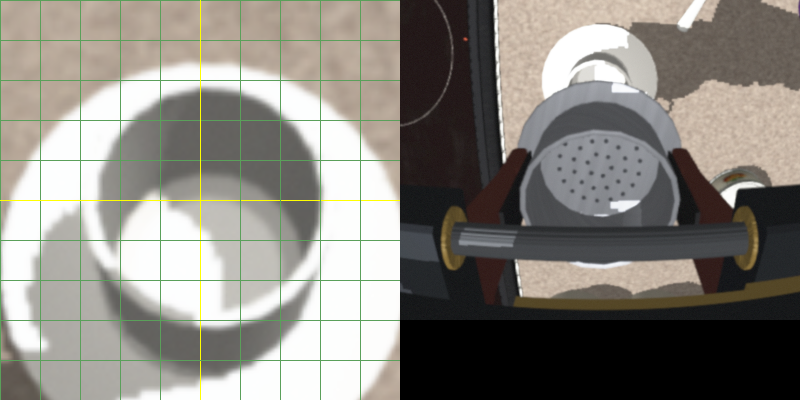

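The beaker stands in the ring, with its mouth (plate 97..321, 88..313) at about (0.437, -0.0793). Held pieces show the wrist camera reads y about 1.6 mm low, so the true y is about -0.0777. The filter is held level, and I'm seating it now.

```bash
python3 - <<'E'
from h import *
d=np.load("w_fl.npz"); print("filter rim near",onplane((321,251),d["T"],d["K"],.275,True),"sides",onplane([(240,315),(400,315)],d["T"],d["K"],.275,True),get_tcp_pos())
x,y=.437,-.0775
movel([x,y,.104],v=.12)
hit=movel([x,y,.087],v=.02,until_force=4)
print(hit,get_tcp_pos(),get_ft_force())
E
```

```text
filter rim near [[ 0.406  -0.0773]] sides [[ 0.4325 -0.1088]
 [ 0.4324 -0.0464]] [ 0.4369 -0.0758  0.2395]
True [ 0.437  -0.0775  0.09  ] [-0.4383  0.5724  5.617 ]
```

The filter touched at z 0.090, exactly seated. I'll release, check and pick the press.

```bash
python3 - <<'E'
from h import *
command_gripper(1.0); movel([.437,-.0775,.18],v=.12); move_pose([.407,-.0775,.26],Q)
a=plate("f2",(.437,-.0775),.125,.05)
pick(.450,.263,.034,.5,top=.22)
move_pose([.437,-.0775,.24],Q)
plate("pr",(.437,-.077),.08,.08)
im=cv2.imread("pics/w_pr.png")
cv2.imwrite("pics/m2.png",np.hstack([a,cv2.copyMakeBorder(im[120:440,120:520],0,80,0,0,0)])); print(get_tcp_pos())
E
```

```text
pick hit False [0.45  0.263 0.034] width mm 11.011948779100052
lifted width 10.817715497461103 F [ 0.6216  0.2155 -1.5202] t 33.2083
[ 0.4372 -0.0768  0.2399]
```

View pics/m2.png

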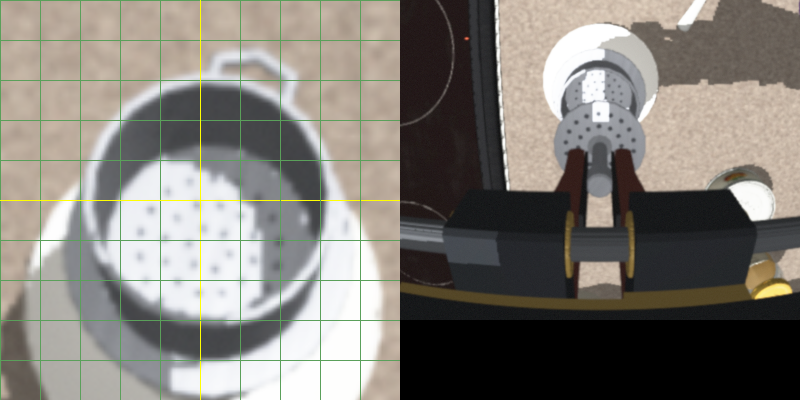

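The filter sits level: pot 82..327, 76..324 gives about (0.437, -0.077). The press is held upright, with its disc's near edge at full-frame (320,225). I'll compute the disc's offset and seat it.

```bash
python3 - <<'E'
from h import *
d=np.load("w_pr.npz"); p=onplane([(320,225),(274,266),(365,266)],d["T"],d["K"],.208,True); print(p, get_tcp_pos())
off=p[0,0]+.026-get_tcp_pos()[0]; print("disc x offset",off)
x,y=.437-np.clip(off,-.003,.003)*.7,-.0772
movel([x,y,.15],v=.12); 
hit=movel([x,y,.116],v=.03,until_force=3); print("a",hit,get_tcp_pos())   # seated at .005+.069+.010+.034=.118
E
```

```text
[[ 0.414  -0.0785]
 [ 0.4376 -0.1042]
 [ 0.4376 -0.0533]] [ 0.4372 -0.0768  0.2399]
disc x offset 0.002762071337110761
a True [ 0.435  -0.0773  0.1177]
```

The press touched at 0.1177 against an expected 0.118. I'll release it slightly, check and pick the lid.

```bash
python3 - <<'E'
from h import *
command_gripper(.24); print(get_grip_width()*88); movel([.435,-.0772,.2],v=.08); move_pose([.407,-.0775,.26],Q)
a=plate("p2",(.437,-.0775),.125,.05)
pick(.569,.272,.0265,.5,top=.24)
move_pose([.437,-.0772,.26],Q)
plate("ld",(.437,-.077),.08,.08)
im=cv2.imread("pics/w_ld.png")
cv2.imwrite("pics/m3.png",np.hstack([a,cv2.copyMakeBorder(im[120:440,120:520],0,80,0,0,0)])); print(get_tcp_pos())
E
```

```text
21.215646903784265
pick hit False [0.5691 0.2721 0.0267] width mm 16.06771744878572
lifted width 15.956696996896298 F [-0.678  0.244 -0.422] t 45.4583
[ 0.4374 -0.0767  0.2599]
```

View pics/m3.png

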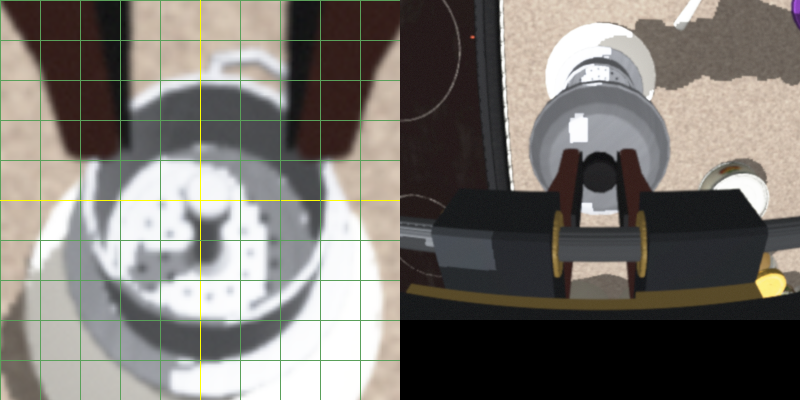

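The press lies flat with its stem up, and the filter hasn't moved. The lid is held level, spanning px 250..389 with its near edge at row 203. I'll correct its offset and lower it.

```bash
python3 - <<'E'
from h import *
d=np.load("w_ld.npz"); p=onplane([(320,203),(250,262),(389,262)],d["T"],d["K"],.2355,True); t=get_tcp_pos()
off=p[0,0]+.0375-t[0]; print(p,"x off",off)
x,y=.437-np.clip(off,-.003,.003)*.7,-.0772
movel([x,y,.165],v=.12)
hit=movel([x,y,.1435],v=.02,until_force=3); print(hit,get_tcp_pos(),get_ft_force())
E
```

```text
[[ 0.4006 -0.0784]
 [ 0.4328 -0.1162]
 [ 0.4328 -0.0411]] x off 0.0007746540561850979
True [ 0.4364 -0.0772  0.1454] [ 0.0667 -0.4139  4.4368]
```

The lid stopped at 0.1454 against a predicted 0.1457, so it's seated. I'll release and do a final check.

```bash
python3 - <<'E'
from h import *
command_gripper(.5); movel([.4364,-.0772,.24],v=.08); move_pose([.37,.2,.3],Q); wait(.2)
s,_,_=cam("scene"); t,_,_=cam("top")
a=cv2.resize(s[130:290,300:500],(600,480)); b=cv2.resize(t[180:340,380:480],(200,320)); b=cv2.copyMakeBorder(b,0,160,0,0,0)
cv2.imwrite("pics/fin.png",np.hstack([a,b])); print(get_time(),get_ft_force())
E
```

```text
52.3417 [-0.2181 -0.3412 -0.7404]
```

View pics/fin.png

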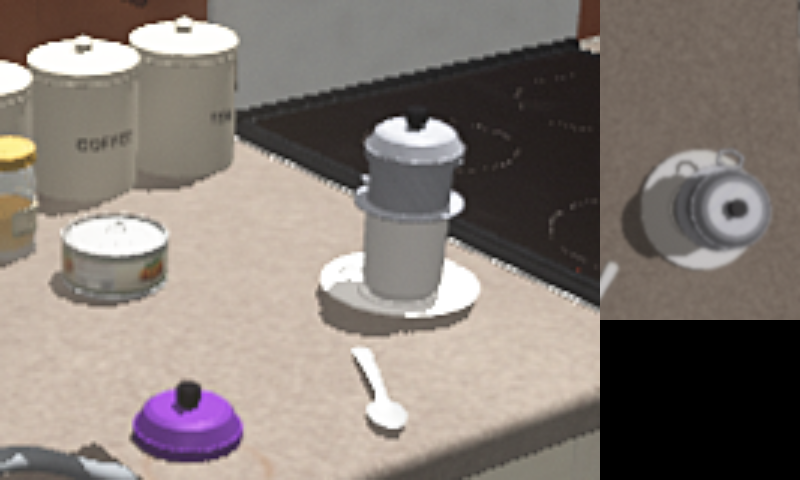

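The final picture shows a straight, level stack on the saucer (lid at (415,140), saucer at (400,285)), with the tin, jar and purple lid where they were. I'm handing it in.

```bash
python3 -c "
from station import *
job_done(); print(get_time())"
```

```text
the job is handed in; nothing more can be done
the job is handed in; nothing more can be done
```

The drip filter is back together on the saucer: beaker in the ring, filter on the beaker, press on the filter's floor and steel lid on top. I handed it in at about 52 s of the 128 s allowed; the hand-in gives no verdict.

- **Seating heights:** each piece was lowered until contact and stopped within 0.3 mm of its expected height. The TCP stopped at 0.040, 0.090, 0.1177 and 0.1454 m, against 0.040, 0.090, 0.118 and 0.1457 m.
- **Final pictures:** the stack looks level and straight, and the gripper is clear of it. The tin, honey jar and purple lid look undisturbed. The mugs were outside the last crop, though the arm never worked near them.
- **Measurements that disagreed:**
  - The wrist camera read about 1.6 mm low in y. I corrected for this.
  - The saucer's rim and ring estimates differed by about 2 mm in x, so I aimed between them.
  - The press disc sat about 2.8 mm off in the grip by the image, and I corrected for only part of that. It still seated flat at the right height.
  - One automatic circle fit of the saucer's rim failed. I replaced it with a contour fit.

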